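# Serve the long pastry board from the canteen riser

## Robot

A 7-joint arm with a two-finger parallel gripper is mounted at the origin on the work surface. World frame = base frame: x ahead of the robot, y to its left, z up, the work surface at z = 0. Lengths are in m, angles in rad, forces in N, time in s.
With the tool pointing down it reaches from about 0.4 to 0.9 m from the base axis. Payload 5.5 kg.
Tool frame: the origin (TCP) lies midway between the tips of the shut fingers; the grasp point (between the pads) lies 19 mm behind it (manip.grip_depth is the distance from the TCP to the grasp point, in m); z points along the fingers, x is the direction in which the jaws open and shut, and the axes are right-handed (so a half turn about z gives the same grasp; the last joint's range is limited). The gripper opens to 92 mm and grips with 3 to 60 N. Pads are 19 mm wide; open, the fingers measure 130 mm over their backs; the gripper's body (75 mm by 190 mm) begins 47 mm behind the grasp point.
Start: joints at [-0.907, 0.501, -0.427, 1.55, 0.221, 1.138, -0.21], TCP at [0.254, 0.599, 0.189] pointing down, gripper open.
Joint ranges: [-2.88, 2.88], [-0.31, 2.03], [-1.54, 1.56], [0.2, 2.42], [-1.41, 4.55], [0.19, 2.02], [-2.57, 2.57]. Speed limits (rad/s): [2.57, 2.57, 3.14, 3.14, 3.14, 3.14, 3.14].

## Interface

Orientations are given as a unit quaternion [x, y, z, w].
In Python, from bench import manip, effector, viewer gives the robot as it stands. Calls block until the motion is done:
- manip.move_pose(position, orientation): joint-space move of the TCP to a pose.
- manip.servo_line(position, ori=None, vel=0.15): straight line of the TCP; ori=None keeps the orientation; vel is the mean speed in m/s.
- manip.movej(angles): joint-space move.
- effector.open_jaws() and effector.close(f_grip=None): open the fingers fully, or close them until they stop; f_grip is the grip in N (None keeps the last).
- manip.sleep(seconds).
- manip.solve_ik(position, orientation): joint angles nearest the present ones, or None.
- viewer.get_image(name): name is "side" or "top" or "wrist"; returns the picture (420x560x3 uint8, red, green, blue); there is no depth.
- viewer.get_calibration(name): a dict with "vfov" (degrees; the focal length in pixels is half the picture's height over the tangent of half this angle, whatever the lens; pixels are square), "cx", "cy" (the principal point, pixels), "eye" and "attitude" of the camera in the world. Camera axes: x right, y down, z forward; pixel columns grow to the right and rows downward; lengths in m; the calibration is good to about 2 mm. A picture is of the moment at which its call begins: read the wrist's pose just before it. get_calibration takes no time and is no camera call; for the wrist camera it gives the pose at the moment of the call.
A pose or a line that the arm cannot do raises manip.PlanningError and nothing moves.
- manip.hand_in(): hands the job in, once; it reports no verdict.
Readings, each from a call of its own:
- manip.current_clock(): time.
- manip.current_q(): joint angles.
- manip.current_joint_velocities(): joint speeds.
- manip.current_tau(): joint torques, N m.
- manip.current_tool_pos(): TCP position.
- manip.current_tcp_rot(): TCP orientation.
- manip.current_force(): force on the tool from outside, world axes, zero at the start.
- manip.current_wrist_torque(): the same for the moment, N m.
- manip.current_finger_gap(): finger opening in m.
Only numpy, scipy, OpenCV 4.12 (cv2) and the standard library are available. Lean on these libraries where they do the work, as an engineer would, in place of code of your own. Each camera call takes 0.05 s, during which the arm holds its last target.

## Task

On the canteen's steel riser, push the long wooden serving board along its lane until about a third of its length sticks out over the riser's front edge. Then grip the overhanging end by its two long sides, lift the board clear of the riser and lay it flat inside the customer's grey tray, lengthwise with the tray, setting it down rather than dropping it. Leave the short board where it lies.

Things in the scene. Friction and masses are not known exactly. Their poses are not given: they have to be found in the camera images.
- long_board_center (a point): Centre (half-way up) of the thin loose wooden serving board to serve: 140 x 56 x 6 mm, about 50 g; x along its length, away from the riser's front; z up. Lies flat in one of three lanes (which varies), near end 15-35 mm behind the front edge. Guide strips as high as the board, 2 mm beside it, block a grip until it overhangs. Fingertips on the lane floor behind its far end push it easily.
- short_board_center (a point): Centre (half-way up) of the other board, same wood, 85 mm long, 56 mm wide, 6 mm thick, axes alike, loose in another lane: a bystander. The remaining lane holds a round wooden coaster, 56 mm across, 6 mm thick.
- riser_edge (a point): Middle of the front edge of the fixed steel riser, level with the lane floors, 60 mm above the counter. Riser extends 260 mm from here along +x (away from robot), 118 mm either side along y; z up. Front plain, free counter before it. Lanes run along x, open at both ends, 60 mm wide, centred at y = -74, 0, +74 mm, between guide strips 14 mm wide, 6 mm high.
- tray_floor (a point): Centre of the inner floor (4 mm above the counter) of the customer's grey tray, fixed and empty. Outside 300 mm along its x (length) by 200 mm along y, inside 288 x 188 mm; rim 8 mm above the inner floor. Beyond riser and tray, farther from the robot, stand a mug, a card terminal and a napkin holder.
Mind the look-alikes: they are no part of the job. What is shaped like the part that bears long_board_center but turquoise or yellow is not meant.

How it is judged:
By the outcome, as a careful person would: the job done as asked, in the order asked, and still so for the second after the job is handed in, with the robot touching nothing.
It also fails if it takes over 48 s, if anything falls off the work surface, if the arm or the gripper's body presses on something with over 40 N, if the wrist force passes 120 N, or if a joint passes its speed limit or range.

## Working session

There is one attempt and no reset: what is moved stays moved. The work goes in short steps, each a Python script; the robot and the scene stay as the last script left them, time stands still between calls to the robot, and variables do not carry over. Pictures are saved under pics/ and viewed, and the job is handed in when it is done.

```bash
mkdir -p pics; ls
python3 - <<'E'
from bench import manip, effector, viewer
import cv2
for n in("top","side","wrist"):
    c=viewer.get_calibration(n);print(n,c)
    cv2.imwrite(f"pics/{n}0.png",viewer.get_image(n)[:,:,::-1])
print(manip.current_clock(),manip.current_tcp_rot(),manip.grip_depth)
E
```

```text
pics
top {'vfov': 51.124357069570706, 'cx': 282.6395475135036, 'cy': 207.95598995606542, 'eye': array([0.38748804, 0.12951961, 1.10997024]), 'attitude': array([ 0.7136782 , -0.69766008,  0.05283776, -0.0337937 ])}
side {'vfov': 42.0195038433223, 'cx': 281.50974961212535, 'cy': 212.89354235729573, 'eye': array([-0.0674571 , -0.76557116,  0.92712815]), 'attitude': array([ 0.87047626, -0.23862638,  0.12297407, -0.4125602 ])}
wrist {'vfov': 60.649943669689904, 'cx': 275.82664305897276, 'cy': 214.18011276762405, 'eye': array([0.18421879, 0.62751054, 0.38304925]), 'attitude': array([0.82536945, 0.54673244, 0.07680377, 0.11811047])}
0.15 [ 8.33694503e-01  5.52225408e-01 -6.53698964e-04  3.83109344e-04] 0.0188
```

View pics/top0.png

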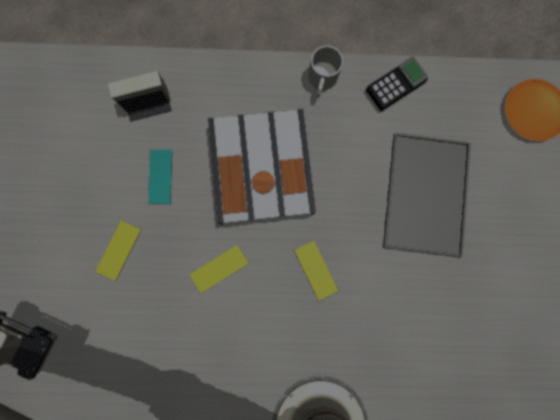

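View pics/side0.png

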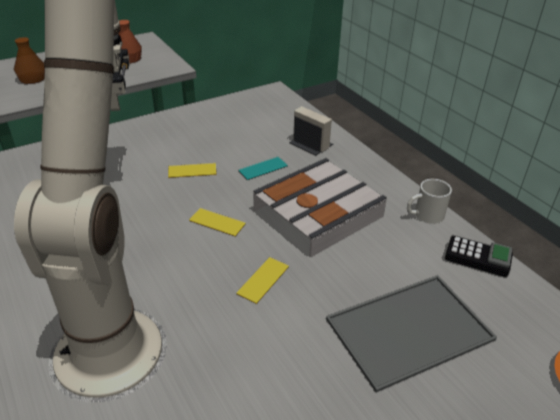

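The top picture shows the riser at about (262,167) and the grey tray at about (427,195). The candidates for the long board are:
- the brown board in the left lane (232,187)
- the shorter brown board in the right lane (292,176)
- the turquoise one at (160,177)
- the yellow ones at (118,250), (218,268) and (316,270)

The brown left-lane board fits, because it is wooden, the longest, and lies in a lane. I'll confirm it in a crop.

Run:
```python
import cv2
a=cv2.imread("pics/top0.png")
cv2.imwrite("pics/crop1.png",cv2.resize(cv2.convertScaleAbs(a[100:235,195:330],alpha=1.3),None,fx=4.4,fy=4.4,interpolation=cv2.INTER_CUBIC))
cv2.imwrite("pics/crop2.png",cv2.resize(cv2.convertScaleAbs(a[125:265,370:490],alpha=1.8),None,fx=4.2,fy=4.2,interpolation=cv2.INTER_CUBIC))
```

```text
(no output)
```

View pics/crop1.png

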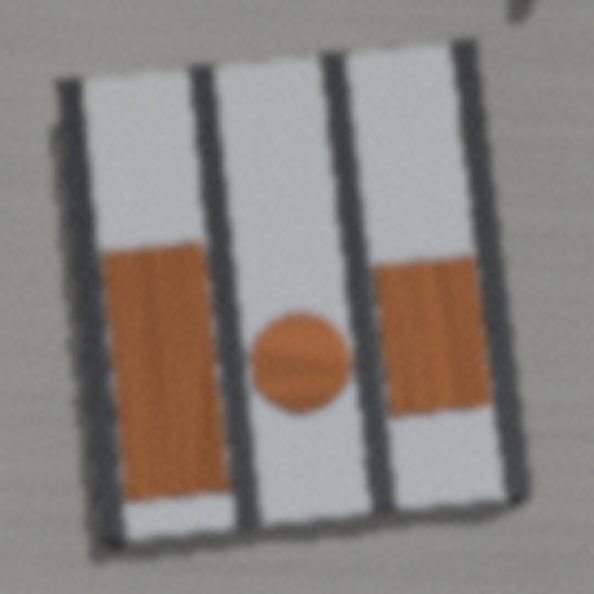

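View pics/crop2.png

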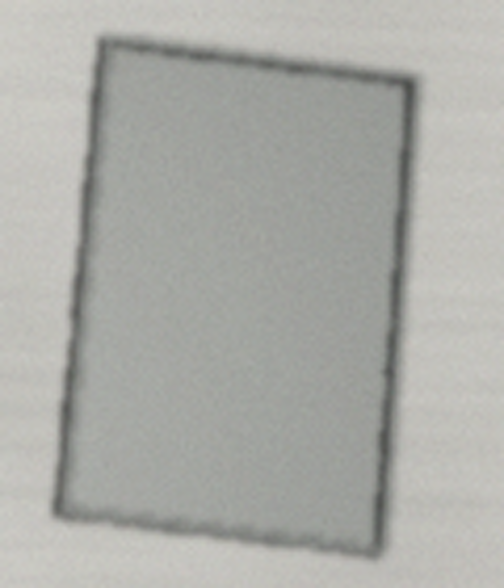

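The crop confirms the left-lane board as the long wooden one (corners at crop pixels (103,249), (205,244), (229,491) and (124,499)). Next I'll fit the poses.

```bash
cat > h.py <<'E'
import numpy as np, cv2
from scipy.spatial.transform import Rotation as R
from bench import manip, effector, viewer
def ray(c,px,z):
    f=210/np.tan(np.radians(c['vfov'])/2)
    px=np.atleast_2d(px).astype(float)
    d=np.c_[(px[:,0]-c['cx'])/f,(px[:,1]-c['cy'])/f,np.ones(len(px))]
    d=R.from_quat(c['attitude']).apply(d)
    return c['eye']+d*((z-c['eye'][2])/d[:,2])[:,None]
def proj(c,P):
    f=210/np.tan(np.radians(c['vfov'])/2)
    p=R.from_quat(c['attitude']).inv().apply(np.atleast_2d(P)-c['eye'])
    return np.c_[p[:,0]/p[:,2]*f+c['cx'],p[:,1]/p[:,2]*f+c['cy']]
def fit(model,obs):
    m=np.array(model,float);o=obs[:,:2]
    mc,oc=m.mean(0),o.mean(0);A=m-mc;B=o-oc
    th=np.arctan2((A[:,0]*B[:,1]-A[:,1]*B[:,0]).sum(),(A*B).sum())
    r=np.array([[np.cos(th),-np.sin(th)],[np.sin(th),np.cos(th)]])
    t=oc-r@mc
    return t,th,o-(m@r.T+t)
E
python3 - <<'E'
from h import *
np.set_printoptions(precision=4,suppress=True)
c=viewer.get_calibration("top")
un=lambda p,s,o:(np.array(p)+.5)/s-.5+np.array(o)
ys=[.104,.044,.03,-.03,-.044,-.104]
near=[(125,541),(236,527),(262,523),(371,512),(396,508),(506,497)]
far=[(84,80),(191,70),(215,67),(322,58),(348,54),(450,45)]
o=ray(c,un(near+far,4.4,(195,100)),.06)
t,th,res=fit([(0,y) for y in ys]+[(.26,y) for y in ys],o);print("riser",t,th,np.degrees(th));print(res*1e3)
b=ray(c,un([(103,249),(205,244),(229,491),(124,499)],4.4,(195,100)),.066)
t,th,res=fit([(.07,.028),(.07,-.028),(-.07,-.028),(-.07,.028)],b);print("long",t,th);print(res*1e3)
b=ray(c,un([(376,266),(473,259),(490,404),(390,413)],4.4,(195,100)),.066)
t,th,res=fit([(.0425,.028),(.0425,-.028),(-.0425,-.028),(-.0425,.028)],b);print("short",t,th);print(res*1e3)
b=ray(c,un([(99,38),(415,75),(381,555),(54,515)],4.2,(370,125)),.011)
t,th,res=fit([(.15,.1),(.15,-.1),(-.15,-.1),(-.15,.1)],b);print("tray",t,th);print(res*1e3)
E
```

```text
riser [0.4929 0.1406] 0.1302593062520943 7.463308490547061
[[-0.8732  0.6868]
 [ 0.3986  0.2095]
 [ 1.1047  0.0119]
 [ 0.7602  0.2152]
 [ 1.467   0.4764]
 [ 1.1806 -0.2115]
 [-0.577  -0.5356]
 [-0.7582 -0.5331]
 [-0.4255 -0.0182]
 [-1.1448 -0.3644]
 [-0.1838 -1.0382]
 [-0.9486  1.1011]]
long [0.5724 0.2254] 0.11889721252306969
[[ 0.3202  0.3808]
 [-1.9445  0.0906]
 [ 0.3593 -0.7486]
 [ 1.265   0.2772]]
short [0.5955 0.0796] 0.11823479432267484
[[-0.917  -1.0339]
 [-2.0885  1.0212]
 [ 1.3904  0.4562]
 [ 1.6152 -0.4435]]
tray [ 0.5679 -0.2651] -0.09907511697304841
[[-2.5623 -1.1622]
 [-0.5818  0.8774]
 [ 1.6726  1.0825]
 [ 1.4715 -0.7977]]
```

```bash
cat >> h.py <<'E'
T0=np.array([.4929,.1406]);TH=.127
def W(x,y,z,t=T0,th=TH):
    return np.array([t[0]+x*np.cos(th)-y*np.sin(th),t[1]+x*np.sin(th)+y*np.cos(th),z])
def Q(th,s=1):
    y=s*np.array([-np.sin(th),np.cos(th),0]);z=np.array([0,0,-1.])
    return R.from_matrix(np.c_[y,np.cross(z,y),z]).as_quat()
E
python3 - <<'E'
from h import *
np.set_printoptions(precision=3,suppress=True)
print(manip.current_q())
for s in(1,-1):
    for p,th in((W(.187,.074,.13),TH),(W(.187,.074,.062),TH),(W(-.022,.074,.044),TH),(np.array([.51,-.265,.03]),-.099)):
        print(s,p,manip.solve_ik(p,Q(th,s)))
E
```

```text
[-0.907  0.502 -0.427  1.551  0.221  1.138 -0.21 ]
1 [0.669 0.238 0.13 ] [-0.14   0.655 -0.369  1.434  0.249  1.099  1.145]
1 [0.669 0.238 0.062] [-0.141  0.727 -0.365  1.477  0.288  0.99   1.118]
1 [0.462 0.211 0.044] [-0.154  0.452 -0.396  2.018  0.259  0.719  0.987]
1 [ 0.51  -0.265  0.03 ] [ 0.367  0.539  0.084  1.873 -0.064  0.733  1.959]
-1 [0.669 0.238 0.13 ] [-0.515  0.633  0.208  1.45  -0.139  1.074 -1.724]
-1 [0.669 0.238 0.062] [-0.515  0.705  0.206  1.493 -0.162  0.96  -1.707]
-1 [0.462 0.211 0.044] [-0.626  0.426  0.174  2.034 -0.112  0.691 -1.825]
-1 [ 0.51  -0.265  0.03 ] [-0.135  0.669  0.76   1.89  -0.616  0.832 -0.72 ]
```

Run:
```python
from h import *
np.set_printoptions(precision=4,suppress=True)
q=Q(TH)
effector.close(10); print(manip.current_clock(),manip.current_finger_gap())
manip.move_pose(W(.190,.074,.13),q); print(manip.current_clock())
manip.servo_line(W(.190,.074,.0625),q,.1)
print(manip.current_clock(),manip.current_force(),manip.current_tool_pos(),W(.190,.074,.0625))
manip.servo_line(W(.160,.074,.0625),q,.08);print(manip.current_force())
manip.servo_line(W(.108,.074,.0625),q,.05)
print(manip.current_clock(),manip.current_force(),manip.current_tool_pos(),W(.108,.074,.0625))
cv2.imwrite("pics/side1.png",viewer.get_image("side")[:,:,::-1])
a=viewer.get_image("top")[:,:,::-1];cv2.imwrite("pics/top1.png",a)
cv2.imwrite("pics/top1c.png",cv2.resize(cv2.convertScaleAbs(a[100:235,195:330],alpha=1.3),None,fx=4.4,fy=4.4,interpolation=cv2.INTER_CUBIC))
```

```text
1.5833 0.0005872791701342783
3.5833
4.4083 [-0.08    0.4977 -0.2347] [0.6724 0.2384 0.0629] [0.672  0.2381 0.0625]
[ 0.3845 -0.1989 -0.201 ]
6.125 [0.3642 0.3076 1.0464] [0.5911 0.2277 0.0625] [0.5907 0.2277 0.0625]
```

View pics/top1c.png

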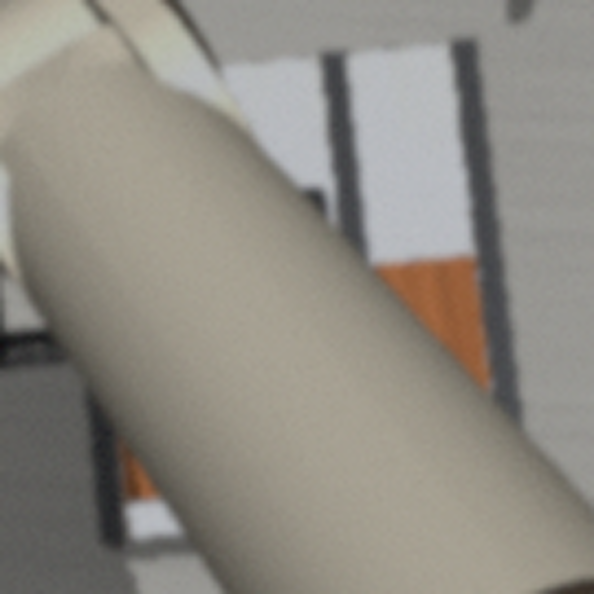

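View pics/side1.png

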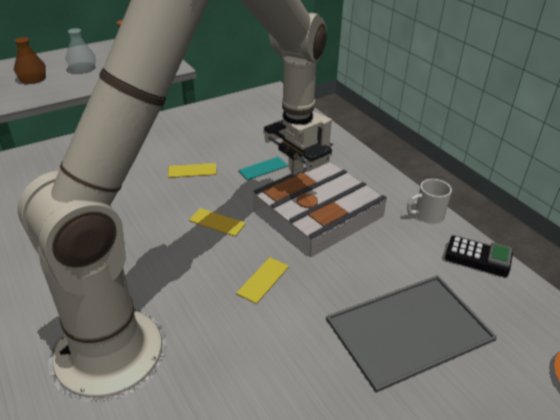

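In the top crop, the near end of the board is still at about (125,499), so it hasn't moved. I'll check whether the fingertips are riding over it.

Run:
```python
from h import *
a=cv2.imread("pics/side1.png")
cv2.imwrite("pics/side1c.png",cv2.resize(a[100:240,230:400],None,fx=4.2,fy=4.2,interpolation=cv2.INTER_CUBIC))
c=viewer.get_calibration("side")
print(proj(c,[manip.current_tool_pos(),W(.16,.074,.066),W(.02,.074,.066),W(0,-.118,.066)]))
print(manip.current_tool_pos(),manip.current_tcp_rot(),Q(TH),manip.current_force())
cv2.imwrite("pics/wrist1.png",viewer.get_image("wrist")[:,:,::-1])
```

```text
[[294.6283722  184.26112172]
 [309.26007292 176.49304335]
 [268.48960755 195.18900301]
 [310.84116305 237.22164758]]
[0.5909969  0.22767814 0.06247257] [6.60904373e-01 7.50470116e-01 1.17619223e-04 4.20942833e-05] [0.66081053 0.75055276 0.         0.        ] [-0.55960429  0.04916303 -0.64116392]
```

View pics/side1c.png

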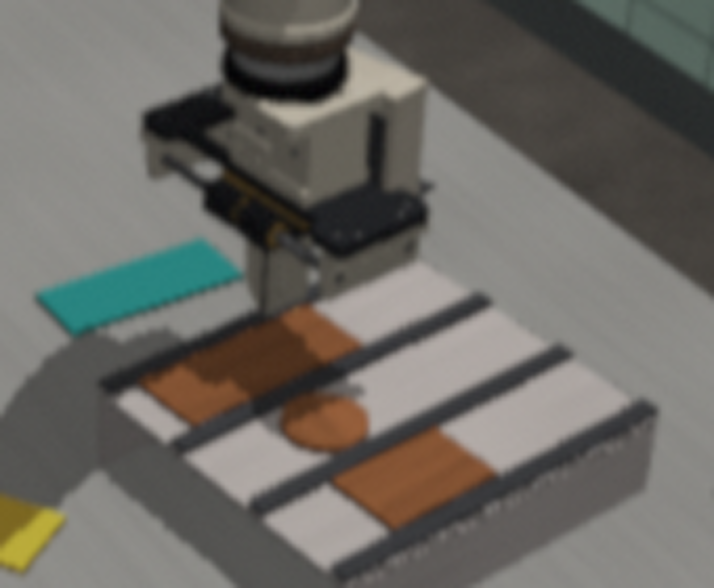

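View pics/wrist1.png

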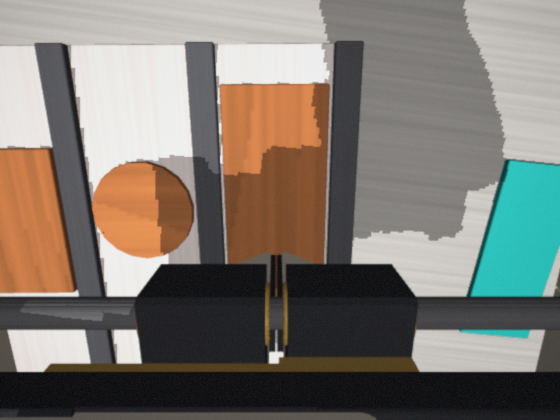

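Run:
```python
from h import *
np.set_printoptions(precision=4,suppress=True)
p=manip.current_tool_pos();q=manip.current_tcp_rot();Rm=R.from_quat(q)
cs=viewer.get_calibration("side");cw=viewer.get_calibration("wrist")
print("cam in tool",Rm.inv().apply(cw['eye']-p),(Rm.inv()*R.from_quat(cw['attitude'])).as_euler('xyz',degrees=True))
for dz in(0,.01,.02,.03):
  print(dz,proj(cs,p+[0,0,dz]),proj(cw,p+[0,0,dz]))
print(proj(cw,[W(.16,.102,.066),W(.16,.046,.066),W(.02,.102,.066),W(.02,.046,.066),W(0,-.03,.06)]))
for n in("side","wrist"):
    a=viewer.get_image(n)[:,:,::-1]
    if n=="side": b=cv2.resize(a[120:190,250:340],None,fx=8,fy=8,interpolation=cv2.INTER_CUBIC)
    else: b=cv2.resize(a[220:400,150:400],None,fx=3,fy=3)
    cv2.imwrite(f"pics/{n}2c.png",cv2.convertScaleAbs(b,alpha=1.6))
```

```text
cam in tool [ 0.0001 -0.0752 -0.1948] [-16.1797  -0.0534   0.0202]
0 [[294.5891 184.2851]] [[276.0142 245.1625]]
0.01 [[294.7095 181.2595]] [[276.0073 251.7055]]
0.02 [[294.8311 178.2077]] [[275.9996 258.9141]]
0.03 [[294.9537 175.1294]] [[275.9912 266.8954]]
[[321.991  326.7606]
 [230.193  326.7521]
 [331.8652  82.9483]
 [220.1676  83.0127]
 [ 68.8951  41.6572]]
```

View pics/side2c.png

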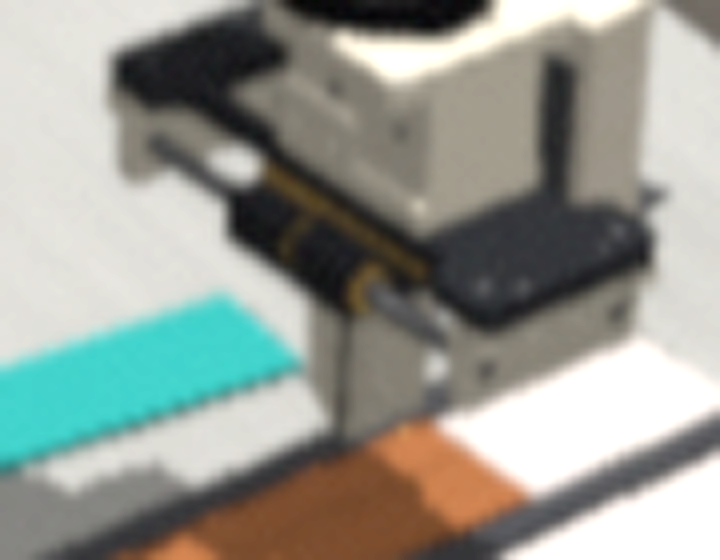

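View pics/wrist2c.png

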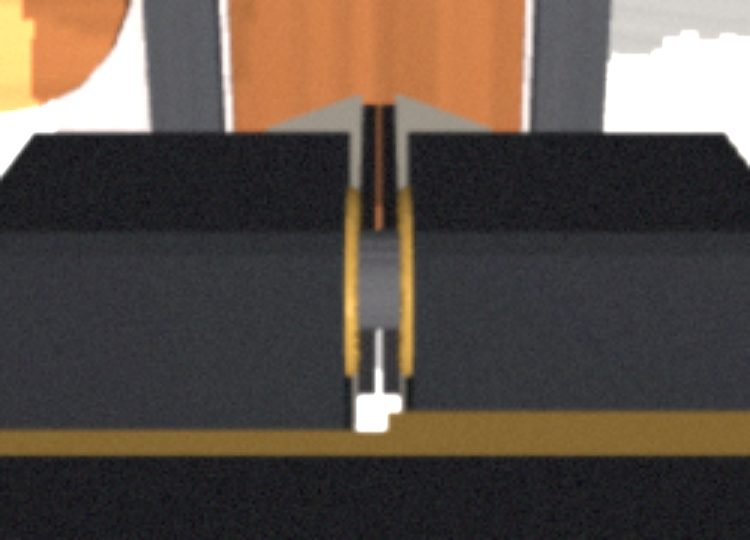

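The fingertips visibly end about 30 mm above the reported TCP: the tip is at side pixel (293,175), and the TCP should project to (295,184). So they passed over the board without touching it. I'll go back behind the board's far end and probe downward, watching the force.

Run:
```python
from h import *
np.set_printoptions(precision=4,suppress=True)
q=Q(TH)
manip.servo_line(W(.192,.074,.0625),q,.12)
f0=manip.current_force();print(f0)
z=.0625
while z>.028:
    z-=.003
    manip.servo_line(W(.192,.074,z),q,.04)
    f=manip.current_force()
    print(round(z,4),manip.current_tool_pos()[2],f,manip.current_clock())
    if f[2]-f0[2]>4: break
cv2.imwrite("pics/side3.png",cv2.resize(viewer.get_image("side")[100:240,230:400,::-1],None,fx=4.2,fy=4.2,interpolation=cv2.INTER_CUBIC))
cv2.imwrite("pics/wrist3.png",viewer.get_image("wrist")[:,:,::-1])
```

```text
[0.644  0.4198 0.0742]
0.0595 0.05931387951584274 [-0.7659  0.3836  0.3077] 7.475
0.0565 0.05625882104687773 [-0.2219 -0.37    0.5507] 7.725
0.0535 0.05313910701577464 [-0.4013  0.1011 -0.285 ] 7.975
0.0505 0.050116423494796926 [ 0.0954 -0.1245 -0.5505] 8.225
0.0475 0.04716274480712526 [-0.224   0.3073 -0.2753] 8.475
0.0445 0.04416071690234205 [-0.1311 -0.6331 -0.0017] 8.725
0.0415 0.04119136284847069 [-0.328   0.0274 -0.3345] 8.975
0.0385 0.03816622638398576 [ 0.0709 -0.5996 -0.1275] 9.225
0.0355 0.03516678218632559 [ 0.3719 -0.2096 -0.4422] 9.475
0.0325 0.032173172790944615 [ 1.0576 -0.7814  0.2795] 9.725
0.0295 0.029206229948061192 [-0.2108  0.5695  0.4742] 9.975
0.0265 0.026191181310376198 [ 1.5011  0.0054 -0.0594] 10.225
```

View pics/side3.png

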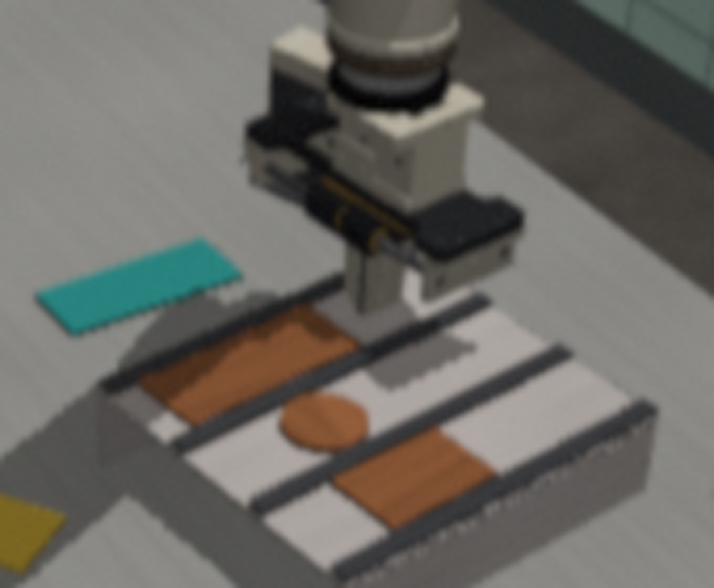

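View pics/wrist3.png

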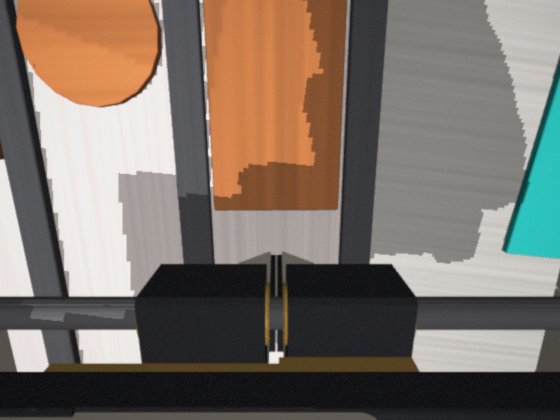

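Run:
```python
from h import *
np.set_printoptions(precision=4,suppress=True)
q=Q(TH)
cs=viewer.get_calibration("side");p=manip.current_tool_pos()
for z in(.05,.06,.07): print(z,proj(cs,[W(.1825,.074,z)]))
f0=manip.current_force();z=.0262
while z>.005:
    z-=.002
    manip.servo_line(W(.192,.074,z),q,.04)
    f=manip.current_force()
    print(round(z,4),manip.current_tool_pos()[2],f,manip.current_clock())
    if f[2]-f0[2]>3: break
cv2.imwrite("pics/side4.png",cv2.resize(viewer.get_image("side")[100:240,230:400,::-1],None,fx=4.2,fy=4.2,interpolation=cv2.INTER_CUBIC))
```

```text
0.05 [[315.1396 178.3977]]
0.06 [[315.3423 175.4365]]
0.07 [[315.5467 172.4504]]
0.0242 0.024011997845947312 [ 0.6692  0.1905 -0.6243] 10.575
0.0222 0.022933509574001316 [-1.0841 -0.0623  4.0978] 10.825
```

View pics/side4.png

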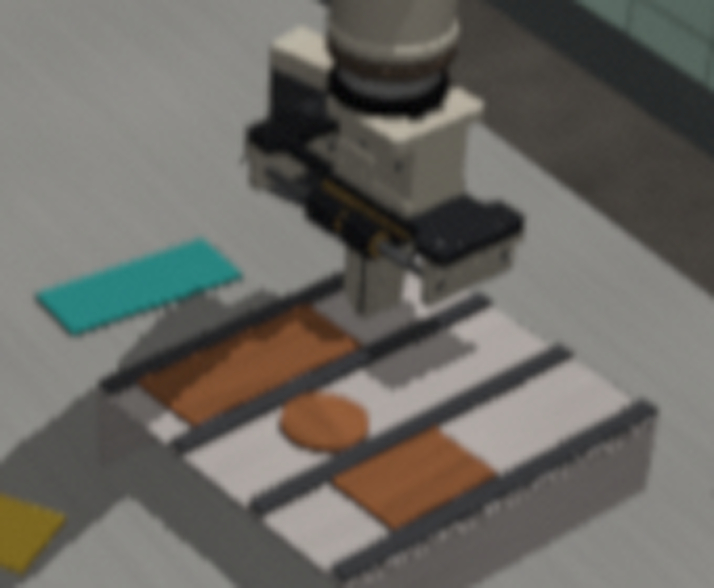

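Contact with the lane floor came at a reported TCP height of 0.0235. The real fingertips are therefore about 37 mm above the reported TCP, and I'll use that as an offset from here on. Now pushing with the tips about 2 mm over the floor.

```bash
echo 'D=.0367' >> h.py
python3 - <<'E'
from h import *
np.set_printoptions(precision=4,suppress=True)
q=Q(TH)
manip.servo_line(W(.190,.074,.062-D),q,.05)
manip.servo_line(W(.170,.074,.062-D),q,.08)
manip.servo_line(W(.106,.074,.062-D),q,.05)
print(manip.current_clock(),manip.current_force(),manip.current_tool_pos(),W(.106,.074,.062-D))
cs=viewer.get_calibration("side");cw=viewer.get_calibration("wrist")
print(proj(cs,[W(-.0467,.102,.066),W(-.0467,.046,.066)]),proj(cw,[W(-.0467,.102,.066),W(-.0467,.046,.066)]))
cv2.imwrite("pics/side5.png",cv2.resize(viewer.get_image("side")[100:240,230:400,::-1],None,fx=4.2,fy=4.2,interpolation=cv2.INTER_CUBIC))
cv2.imwrite("pics/wrist5.png",viewer.get_image("wrist")[:,:,::-1])
E
```

```text
12.9583 [-0.6998 -0.4106  0.1044] [0.589  0.2274 0.0253] [0.5887 0.2274 0.0253]
[[241.3013 199.3917]
 [254.1506 210.2321]] [[ 355.5302 -120.225 ]
 [ 196.3133 -120.0441]]
```

View pics/side5.png

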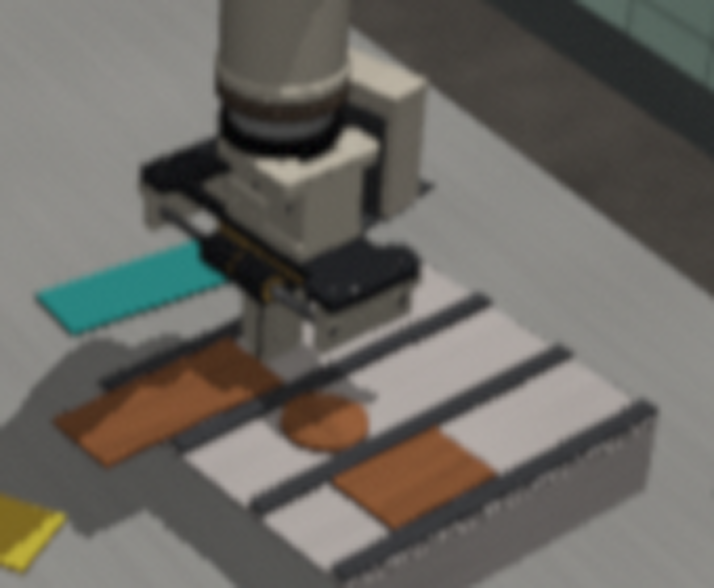

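View pics/wrist5.png

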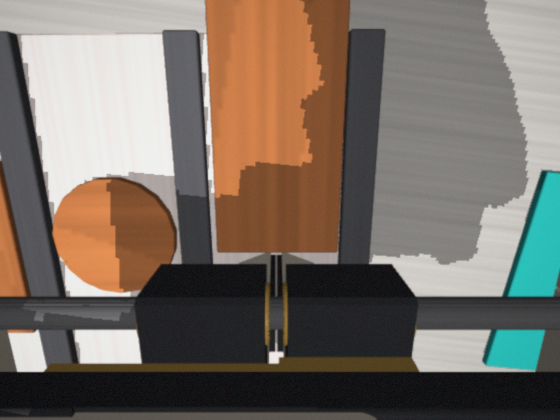

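Run:
```python
from h import *
np.set_printoptions(precision=4,suppress=True)
q=Q(TH)
iv=lambda P:R.from_euler('z',-TH).apply(P-np.r_[T0,0])
cw=viewer.get_calibration("wrist");cs=viewer.get_calibration("side")
print("far end",iv(ray(cw,[(217,251.5),(338,251.5)],.066)))
print("riser front (strip top)",iv(ray(cw,[(181,30.5),(366,29.5)],.066)))
un=lambda p:(np.array(p)+.5)/4.2-.5+np.array((230,100))
print("near",iv(ray(cs,un([(53,421),(108,465)]),.066)))
print("riser front side cam",iv(ray(cs,un([(340,578),(180,452),(103,385)]),.066)))
```

```text
far end [[0.0936 0.0468 0.066 ]
 [0.0936 0.1025 0.066 ]]
riser front (strip top) [[0.0013 0.0371 0.066 ]
 [0.0009 0.109  0.066 ]]
near [[-0.0459  0.0989  0.066 ]
 [-0.0446  0.0439  0.066 ]]
riser front side cam [[-0.0005 -0.1177  0.066 ]
 [-0.0026  0.0278  0.066 ]
 [ 0.0002  0.1102  0.066 ]]
```

The overhang is about 46–47 mm by both cameras (wrist far end 92.5 mm behind the edge, side near end −45 mm), which is a third. Now for the grip.

Run:
```python
from h import *
np.set_printoptions(precision=4,suppress=True)
q=Q(TH)
manip.servo_line(W(.111,.074,.062-D),q,.05)
manip.servo_line(W(.111,.074,.10-D),q,.12)
effector.open_jaws();print(manip.current_clock(),manip.current_finger_gap())
manip.servo_line(W(-.024,.0735,.10-D),q,.15)
manip.servo_line(W(-.024,.0735,.044-D),q,.08)
print(manip.current_clock(),manip.current_force(),manip.current_tool_pos(),W(-.024,.0735,.044-D))
cv2.imwrite("pics/side6.png",cv2.resize(viewer.get_image("side")[100:240,200:370,::-1],None,fx=4.2,fy=4.2,interpolation=cv2.INTER_CUBIC))
cv2.imwrite("pics/wrist6.png",viewer.get_image("wrist")[:,:,::-1])
```

```text
15.2333 0.09197568796627323
17.1333 [-0.633   0.2914  0.1598] [0.46   0.2107 0.0075] [0.4598 0.2105 0.0073]
```

View pics/side6.png

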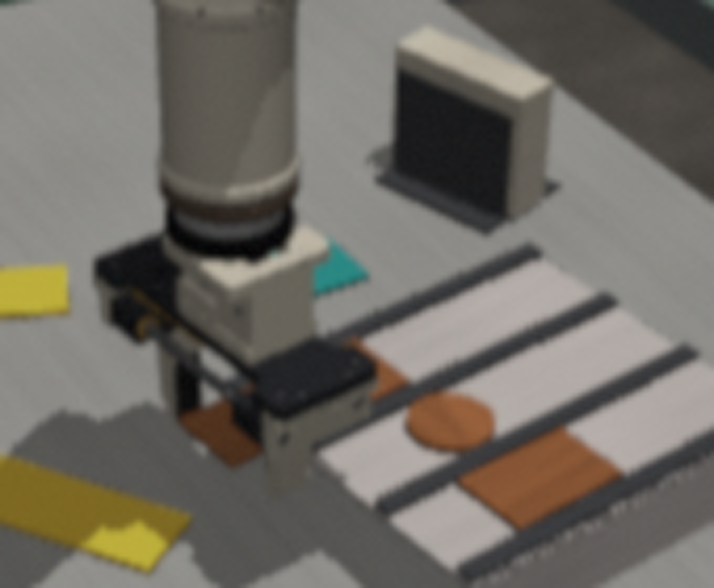

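View pics/wrist6.png

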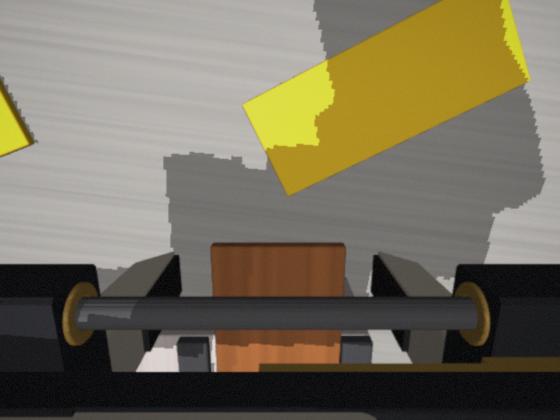

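The fingers straddle the overhang in front of the riser. Gripping this deep would leave the tips 16 mm below the board, which would force a drop in the tray. I'll raise the tips to about 1 mm above the board's underside, so it can be set down, then close and lift.

Run:
```python
from h import *
np.set_printoptions(precision=4,suppress=True)
q=Q(TH)
zt=.0608-.0365
manip.servo_line(W(-.024,.0735,zt),q,.06)
effector.close(40)
print(manip.current_clock(),manip.current_finger_gap(),manip.current_force(),manip.current_tool_pos())
manip.servo_line(W(-.024,.0735,zt+.01),q,.04)
print(manip.current_clock(),manip.current_finger_gap(),manip.current_force(),manip.current_wrist_torque())
cv2.imwrite("pics/side7.png",cv2.resize(viewer.get_image("side")[100:240,200:370,::-1],None,fx=4.2,fy=4.2,interpolation=cv2.INTER_CUBIC))
cv2.imwrite("pics/wrist7.png",viewer.get_image("wrist")[:,:,::-1])
```

```text
18.35 0.05530122848227984 [-0.7183  0.1623 -0.3383] [0.4597 0.2105 0.0242]
18.75 0.05461037618577288 [0.1082 0.1847 0.0617] [0.008  0.0607 0.0066]
```

View pics/side7.png

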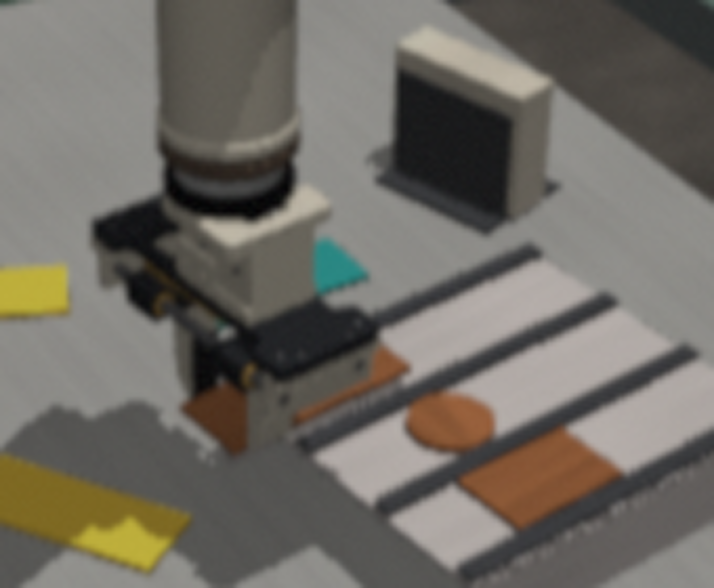

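View pics/wrist7.png

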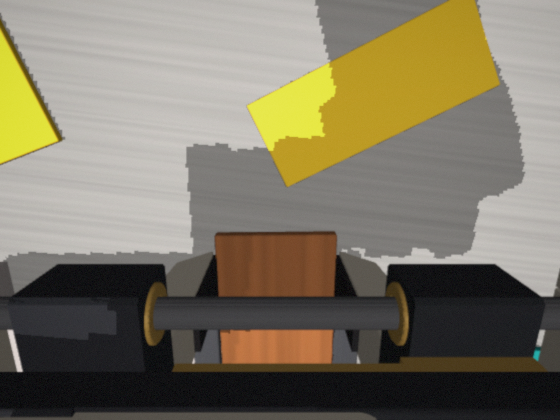

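Run:
```python
from h import *
np.set_printoptions(precision=4,suppress=True)
q=Q(TH)
zt=.0608-.0365
manip.servo_line(W(-.024,.0735,zt+.07),q,.07)
print(manip.current_clock(),manip.current_finger_gap(),manip.current_force(),manip.current_wrist_torque())
cv2.imwrite("pics/side8.png",cv2.resize(viewer.get_image("side")[60:240,200:380,::-1],None,fx=3.3,fy=3.3,interpolation=cv2.INTER_CUBIC))
```

```text
19.8583 0.054814864008103314 [-0.3975 -0.3382 -0.4462] [ 0.0331  0.068  -0.0484]
```

View pics/side8.png

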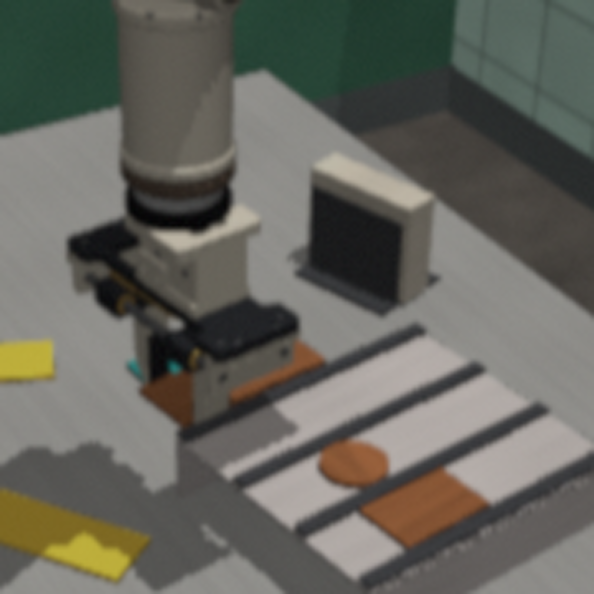

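The board is held level and clear of the riser. Moving it to the tray.

Run:
```python
from h import *
np.set_printoptions(precision=4,suppress=True)
TT=np.array([.5679,-.2651]);tt=-.099
q=Q(tt); P=lambda z:W(-.047,0,z,TT,tt)
manip.servo_line(P(.0943),q,.2)
print(manip.current_clock(),manip.current_finger_gap())
zc=.0048-.0365
print(manip.solve_ik(P(zc),q))
manip.servo_line(P(zc+.02),q,.1)
print(manip.current_clock(),manip.current_force(),manip.current_tool_pos()-P(zc+.02),manip.current_finger_gap())
cv2.imwrite("pics/side9.png",cv2.resize(viewer.get_image("side")[200:400,290:510,::-1],None,fx=3.3,fy=3.3,interpolation=cv2.INTER_CUBIC))
cv2.imwrite("pics/wrist9.png",viewer.get_image("wrist")[:,:,::-1])
```

```text
22.4333 0.05517903450593792
[ 0.5471  0.6538 -0.1678  1.8603  0.1706  0.6413  1.748 ]
23.6417 [-0.1295  0.7167 -0.9022] [ 0.0007 -0.0003  0.0007] 0.05492612604672966
```

View pics/side9.png

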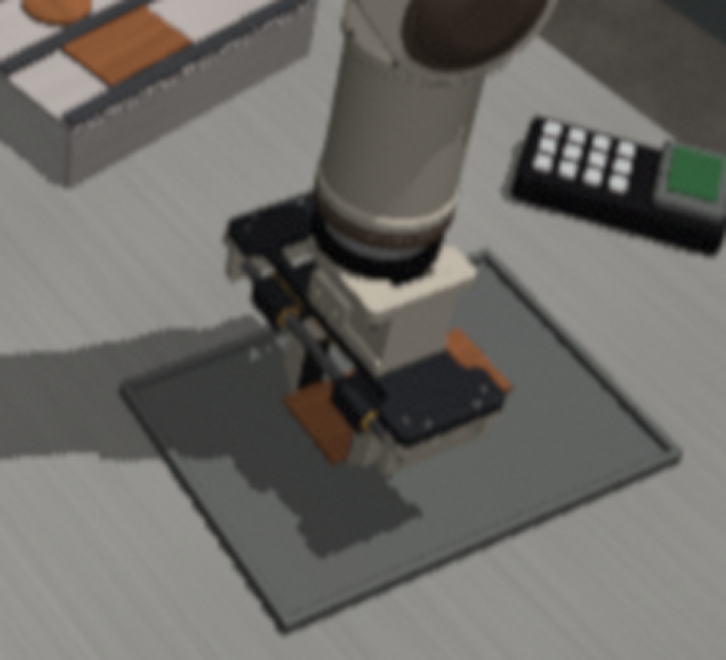

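The board is centred over the tray and parallel to it. Lowering it to contact in small steps.

Run:
```python
from h import *
np.set_printoptions(precision=4,suppress=True)
TT=np.array([.5679,-.2651]);tt=-.099
q=Q(tt); P=lambda z:W(-.047,0,z,TT,tt)
zc=.0048-.0365
manip.sleep(.2);f0=np.mean([manip.current_force()[2] for _ in range(5)])
manip.servo_line(P(zc+.007),q,.05)
h=.007;f=0
print(h,manip.current_force(),manip.current_wrist_torque())
while h>-.0015:
    h-=.001
    manip.servo_line(P(zc+h),q,.02)
    f=manip.current_force()[2]-f0
    print(round(h,4),manip.current_tool_pos()[2]-zc,round(f,2),manip.current_wrist_torque(),round(manip.current_clock(),2))
    if f>3: break
cv2.imwrite("pics/side10.png",cv2.resize(viewer.get_image("side")[200:400,290:510,::-1],None,fx=3.3,fy=3.3,interpolation=cv2.INTER_CUBIC))
```

```text
0.007 [-0.5018 -0.8512 -0.8386] [ 0.0132  0.0019 -0.0209]
0.006 0.00604588421345071 -0.06 [-0.0191  0.0752 -0.0627] 24.6
0.005 0.005015047919380927 -0.98 [0.0415 0.0287 0.0261] 24.85
0.004 0.003964631631468395 -0.92 [ 0.0175 -0.0063 -0.036 ] 25.1
0.003 0.002912009993687875 -0.35 [0.0198 0.031  0.0271] 25.35
0.002 0.001916729915284389 -0.62 [-0.0416  0.0324  0.0298] 25.6
0.001 0.0009331717406937806 -0.47 [0.0542 0.0408 0.0259] 25.85
0.0 -2.4124975579811747e-05 -0.51 [ 0.0763  0.0376 -0.0713] 26.1
-0.001 -0.0001672498257374519 7.08 [ 0.2221  0.4912 -0.0259] 26.35
```

View pics/side10.png

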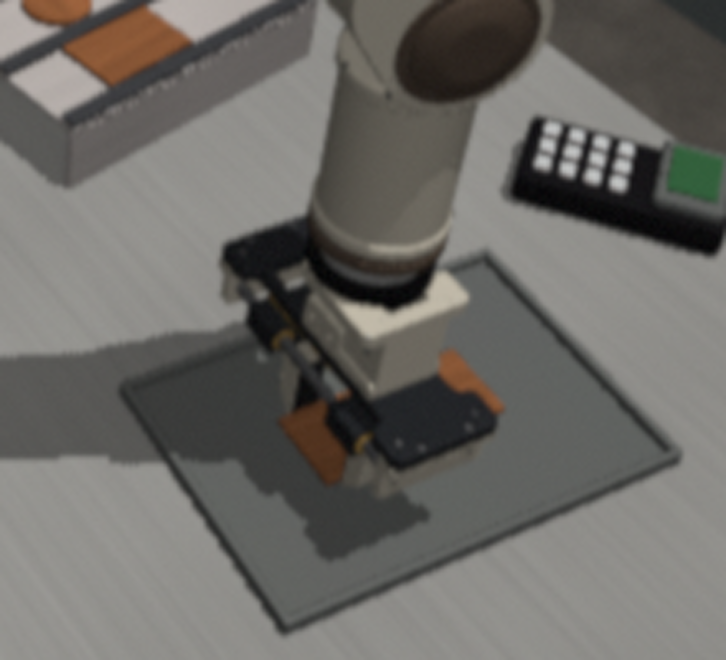

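It touched exactly where expected. Now I'll ease off, release, retreat straight up and check.

Run:
```python
from h import *
np.set_printoptions(precision=4,suppress=True)
TT=np.array([.5679,-.2651]);tt=-.099
q=Q(tt); P=lambda z:W(-.047,0,z,TT,tt)
zc=.0048-.0365
manip.servo_line(P(zc-.0001),q,.02)
print(manip.current_force())
effector.open_jaws();print(manip.current_clock(),manip.current_force(),manip.current_finger_gap())
manip.servo_line(P(zc+.03),q,.06)
manip.servo_line(P(.12),q,.15)
manip.servo_line(np.array([.40,-.05,.16]),q,.25)
print(manip.current_clock())
cv2.imwrite("pics/side11.png",cv2.resize(viewer.get_image("side")[130:410,220:560,::-1],None,fx=2.1,fy=2.1,interpolation=cv2.INTER_CUBIC))
a=viewer.get_image("top")[:,:,::-1]
cv2.imwrite("pics/top11.png",cv2.resize(cv2.convertScaleAbs(a[100:270,200:490],alpha=1.5),None,fx=2.7,fy=2.7,interpolation=cv2.INTER_CUBIC))
```

```text
[-0.1403 -0.4494  0.3081]
27.425 [-0.2998  0.4681 -0.2095] 0.09194740123892849
30.1667
```

View pics/side11.png

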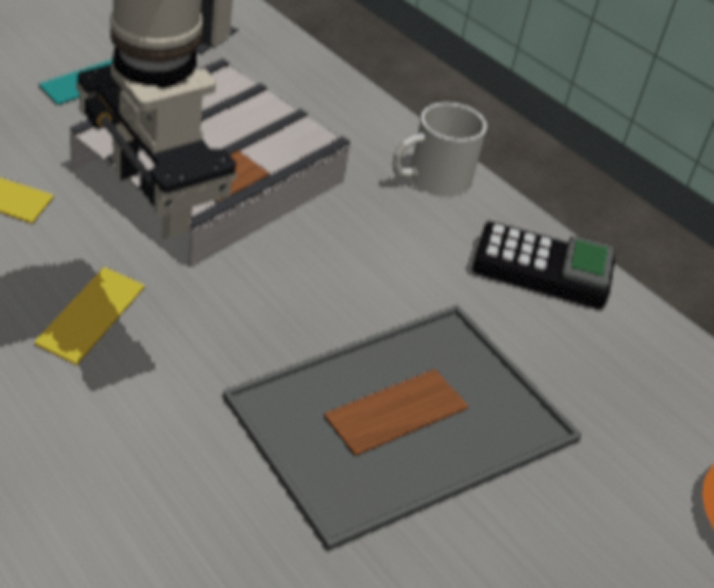

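View pics/top11.png

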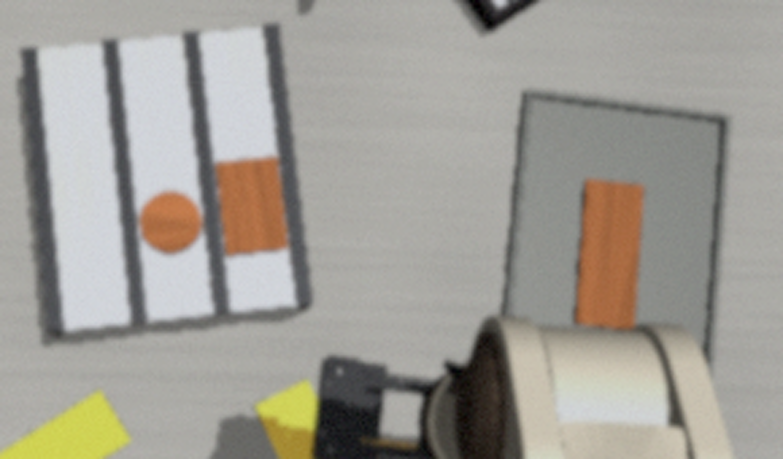

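The long board lies flat in the tray, parallel to its long side. In the side crop it runs from about (325,415) to (467,405), and in the top crop from (585,182) to (635,325). The short board and the coaster haven't moved. Handing in.

Run:
```python
from bench import manip
manip.sleep(.3);print(manip.current_clock(),manip.current_force());manip.hand_in()
```

```text
30.5667 [0.5156467  1.00876951 0.43064711]
the job is handed in; nothing more can be done
```

The long wooden board is lying flat in the grey tray, lengthwise with it. I handed the job in at about 30.6 s of the 48 s allowed; no verdict was reported.

- **Push:** I pushed the board along the left lane until about 46–47 mm (a third) stuck out over the front edge. The wrist and side cameras agreed to within about 2 mm.
- **Grip and placing:** I gripped the overhanging end by its long sides at 40 N and lifted it clear. I then lowered it until it touched the tray floor (about 7 N) and released it there.
- **Failed check:** My first push passed over the board without touching it, because the real fingertips sit about 37 mm above the reported tool position. I found the true offset by probing down onto the lane floor (about 4 N) and used it from then on. The contact height in the tray matched it.
- **Last checks:** The final pictures show the board inside the tray and parallel to its long side. The short board and the coaster look unmoved, and the robot is clear of everything.

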